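# Tip the coaster over in its turner

## Robot

A 6-joint arm with a two-finger parallel gripper is mounted at the origin on the work surface. World frame = base frame: x ahead of the robot, y to its left, z up, the work surface at z = 0. Lengths are in m, angles in rad, forces in N, time in s.
With the tool pointing down it reaches from about 0.35 to 0.875 m from the base axis. Payload 4.2 kg.
Tool frame: the origin (TCP) lies midway between the tips of the shut fingers; the grasp point (between the pads) lies 19 mm behind it; y points along the fingers, z is the direction in which the jaws open and shut, and the axes are right-handed (so a half turn about y gives the same grasp; the last joint's range is limited). The gripper opens to 87 mm and grips with 3 to 60 N. Pads are 19 mm wide; open, the fingers measure 117 mm over their backs; the gripper's body (75 mm by 190 mm) begins 51 mm behind the grasp point.
Start: joints at [1.539, 0.385, 0.008, 0, -1.194, -0.259], TCP at [0.179, 0.599, 0.223] pointing down, gripper open.
Joint ranges: [-3.14, 3.14], [-1.21, 2.06], [-1.07, 1.41], [-3.16, 2.05], [-2.99, -0.16], [-3.1, 3.1]. Speed limits (rad/s): [2.79, 2.79, 3.14, 3.14, 3.14, 3.14].

## Interface

Orientations are given as a rotation vector (axis times angle).
In Python, from cell import sensors, imaging, bot gives the robot as it stands.
- The arm moves only by the tool play_rows, never from a script. Its argument "series" is one flat list of numbers, 7 for each row, row after row: the shift along the world's x, y, z in cm, then the turn, a rotation vector about the world's x, y, z in rad, then the closure, from -1 (fully open) to 1 (shut). A call has 1 to 8 rows; each row is the pose to reach, as a shift and turn from the pose measured when the call began; what a row does not reach only later rows make up. A row lasts 1/8 s, in which the tool goes at most 62.5 mm and 10.7 degrees, less where a joint would pass 70% of its speed; a pose out of reach is approached as far as the arm can. A call with a gripper value outside its range is refused whole. The fingers move at their own pace and stop on an object; the grip force is fixed at half the most. Time passes only in rows, so rows that repeat a pose let the fingers close. It gives the time, the measured TCP pose, the force and the opening at its end, in the units of the state.
- sensors.read_state(): the state, without advancing time (a new reading comes with each control period).
- imaging.read_camera(name): name is "scene" or "side" or "wrist"; returns the picture (384x512x3 uint8, red, green, blue); there is no depth.
- imaging.get_calibration(name): a dict with "fovy" (degrees; the focal length in pixels is half the picture's height over the tangent of half this angle, whatever the lens; pixels are square), "cx", "cy" (the principal point, pixels), "rvec" (rotation vector, rad) and "tvec" (3), from world to camera coordinates, as OpenCV has them; the wrist camera has in their place "T_tool_cam" (4x4, takes a point from camera to tool coordinates, whose origin is the TCP and whose axes are the tool frame's). Camera axes: x right, y down, z forward; pixel columns grow to the right and rows downward; lengths in m; the calibration is good to about 2 mm. A picture is of the moment at which its call begins: read the wrist's pose just before it. get_calibration takes no time and is no camera call.
- bot.hand_in(): hands the job in, once; it reports no verdict.
Trained networks look in the newest picture that a camera, given by its name, has taken for a name from the list of things; names that differ only in an ending like _2 or _b are one class to them, and where a whole thing is asked for, a point or a joint stands for the part that bears it (a point fixed in the world has none). Each returns a list of dicts, best first, with "p" (0 to 1); they miss things now and then, are a little off and sometimes report something else, mostly with a low value. They report only what shows in the picture. A call takes as long as a camera call. They do not tell look-alikes from the thing itself.
- imaging.outline_of(camera, label): "mask" (384x512 bool, what is visible of it) and "point" ([row, column] in pixels, amid what is visible of it).
The state is a dict: "time": time; "joints": joint angles; "joint_velocities": joint speeds; "joint_torque": joint torques, N m; "ee_pos": TCP position; "tool_rot": TCP orientation; "contact_force": force on the tool from outside, world axes, zero at the start; "torque": the same for the moment, N m; "finger_gap": finger opening in m.
Only numpy, scipy, OpenCV 4.12 (cv2) and the standard library are available. Lean on these libraries where they do the work, as an engineer would, in place of code of your own. Each camera call takes 0.05 s, during which the arm holds its last target. There are 200 camera calls.

## Task

The coaster lying in the little rocking tray is wood side up: turn it over so that it ends cork side up, flat on the tray's far leaf. First take the glass out from behind the tray, where that leaf comes down, and stand it upright on the middle of the coaster stack; then tip the tray steadily right over onto its far stop and let go; it is easiest to start with its blue tab and change to the orange one half-way. Never touch the loose coaster itself, and leave the other things on the desk where they are.

Things in the scene. Friction and masses are not known exactly. Their poses are not given: they have to be found in the camera images.
- hinge (a point): middle of the hinge axis of the turner's fixed dark steel stand, 30 mm above the desk. y is the hinge axis; x is level and points from the tray's near leaf to the side where the far leaf comes down
- stand: the fixed stand, origin on the desk under the hinge, axes as hinge. A flat plate with two low side rails (22 mm high, 10 mm wide, 90 mm apart inside) that reach 126 mm to +x and carry the far leaf when it is down. At the start the glass stands on the desk between the rails
- turner (a joint): angle of the rocking tray about the hinge, rad: 0 at the start, 1.518 (87 degrees) on the far stop; grows as the near leaf rises and the far leaf comes down on the hinge's +x side. 0.4 kg; the hinge is stiff (0.35 N m of friction), so the tray stays at any angle where it is let go and one can change tabs half-way
- blue_tab (a point): grip point in the middle of the flat blue tab on the far leaf's end, 30 mm out from the leaf: plate 110 mm wide (along the hinge), 54 mm long, 8 mm thick. Axes equal hinge's at joint 0 and turn with the tray. At joint 0 the point is 2 mm to -x of the hinge and 147 mm above it, and the tab points up, leaning 20 degrees to -x; as the tray tips it leans over to +x (67 degrees to +x at 1.518)
- orange_tab (a point): grip point in the middle of the same kind of tab, orange, on the near leaf's end (30 mm out, 110 x 54 x 8 mm, axes likewise). At joint 0 it is 140 mm to -x of the hinge and 48 mm above it, the tab lying only 27 degrees above level; at 0.75 rad the tab points up, leaning 20 degrees to -x, at 1.518 it leans 24 degrees to +x. To pinch either tab, point the gripper along the plate and turn with the tray
- landing (a point): middle of the far leaf's inner face, 58 mm from the hinge; moves with the tray. The tray is an L of two plywood leaves 118 mm long, 110 mm wide, 75 degrees apart, with 14 mm side walls and a tab on each end. At joint 0 the near leaf runs to -x, rising 18 degrees, and the far leaf stands almost vertical, its end 148 mm above the desk; at 1.518 the far leaf is level and the near leaf leans 15 degrees over it
- coaster_mid (a point): centre of the loose square coaster, 92 x 92 x 9 mm, 0.06 kg, dark wood on its +z face and light cork on its -z face. At the start it lies wood up on the near leaf, 66 mm from the hinge. When the tray is tipped it slides down into the corner, stands on edge, and tumbles onto the far leaf, cork up, only near the very end of the swing
- coaster: the same coaster, origin at its centre
- tumbler_mid (a point): centre (half-way up) of the glass tumbler: 100 mm high, 62 mm across at the rim, 58 mm at the foot, about 0.2 kg, z axis up
- tumbler: the same tumbler, origin at the centre of its foot
- stack_top (a point): centre of the top face of the brown wooden coaster stack, 100 x 100 mm and 40 mm high, loose, 0.5 kg; the glass goes on it
- stack: the coaster stack, origin at the centre of its underside
- tin: bystander: round aluminium tin with twist cap, 88 mm across, 62 mm high; origin at the centre of its underside
- dispenser: bystander: stainless steel tape dispenser, 140 x 58 mm, 80 mm high; origin at the centre of its underside
- cup: bystander: white espresso cup, 62 mm across, 55 mm high; origin at the centre of its underside
Not all that is in view belongs to the job. What is meant by the coaster is not purple or yellow, and is the larger of those in its own colour.

How it is judged:
On the way, in this order (a step that is already met when the one before it is completed fails the run):
1. the glass stands upright on the coaster stack, let go, with the tray not yet tipped (horizontal distance between tumbler_mid and stack_top below 0.025 m and z of tumbler_mid in the frame of stack_top between 0.044 and 0.056 m and angle between tumbler_mid's own z axis and vertical below 0.1 rad and contact force between the fingers and tumbler below 0.05 N and value of joint turner below 0.15 rad), for 0.2 s.
2. the tray is being tipped, with the coaster still riding in its corner (value of joint turner between 0.8 and 1.3 rad and distance between coaster_mid and hinge below 0.075 m), for 0.1 s.
3. the coaster lies cork up on the far leaf (angle between coaster's own z axis and vertical above 3 rad and horizontal distance between coaster_mid and landing below 0.022 m), for 0.2 s.
At the end, for the whole second after the job is handed in: the tray rests on its far stop (joint above 1.46), the coaster lies cork up (within about 8 degrees of flat) with its centre within 22 mm of the middle of the far leaf, the glass stands upright on the stack with its axis within 25 mm of the stack's centre, all at rest and let go (all of step 3 and horizontal distance between tumbler_mid and stack_top below 0.025 m and z of tumbler_mid in the frame of stack_top between 0.044 and 0.056 m and angle between tumbler_mid's own z axis and vertical below 0.1 rad and value of joint turner above 1.46 rad and linear speed of each of coaster, tumbler below 0.02 m/s); the robot touches nothing.
It fails at once if the tray was flung or jerked over (faster than 2 rad/s) (velocity of joint turner above 2 rad/s or velocity of joint turner below -2 rad/s).
It fails at once if the robot touched the loose coaster (contact force between any of the fingers, the arm and coaster above 0.5 N).
It fails at once if the glass was tipped over (angle between tumbler_mid's own z axis and vertical above 0.6 rad).
It fails at once if the stack, tin, tape dispenser or cup was shoved more than 30 mm (distance of any of stack, tin, dispenser, cup from where it was at the start of the episode above 0.03 m).
It also fails if it takes over 72 s, if anything falls off the work surface, if the arm or the gripper's body presses on something with over 40 N, if the wrist force passes 120 N, or if a joint passes its speed limit or range.

## Working session

There is one attempt and no reset: what is moved stays moved. The work goes in short steps, Python scripts to look and compute and a tool call to move; the robot and the scene stay as the last step left them, time stands still between calls to the robot, and variables do not carry over. Pictures are saved under pics/ and viewed, on a budget of 10 in all, crops included, one or two more only if the job needs it, and the job is handed in when it is done.

Besides the shell and the picture viewer there is one more tool, called after "Request:" as name(argument=value, ...) on one line, values as JSON. play_rows: Moves the arm, as the interface text tells. Its arguments: {"type":"object","properties":{"series":{"type":"array"}},"required":["series"]}

```bash
ls; mkdir -p pics; cat > h.py <<'E'
import numpy as np, cv2
from cell import sensors, imaging, bot
from scipy.spatial.transform import Rotation as R
def K(name):
    c=imaging.get_calibration(name); f=192/np.tan(np.radians(c['fovy'])/2)
    return np.array([[f,0,c['cx']],[0,f,c['cy']],[0,0,1]]),c
def cam(name,st=None):
    k,c=K(name)
    if name=='wrist':
        T=np.eye(4);T[:3,:3]=R.from_rotvec(st['tool_rot']).as_matrix();T[:3,3]=st['ee_pos']
        T=np.linalg.inv(T@np.array(c['T_tool_cam']))
        return k,T[:3,:3],T[:3,3]
    return k,R.from_rotvec(np.ravel(c['rvec'])).as_matrix(),np.ravel(c['tvec'])
def ray(C,rc):
    k,r,t=C; d=r.T@np.linalg.inv(k)@np.array([rc[1],rc[0],1.]); return -r.T@t,d/np.linalg.norm(d)
def atz(C,rc,z):
    o,d=ray(C,rc); return o+d*(z-o[2])/d[2]
def proj(C,p):
    k,r,t=C; q=k@(r@np.asarray(p,float)+t); return q[:2]/q[2]
def save(n,im): cv2.imwrite('pics/'+n,im[:,:,::-1])
E
python3 - <<'E'
from h import *
s=sensors.read_state();print(s)
for n in ['scene','side']:
    im=imaging.read_camera(n);save(n+'0.png',im);print(n,K(n)[1])
    C=cam(n);print('cam at',-C[1].T@C[2])
    for l in ['stand','turner','blue_tab','orange_tab','coaster','tumbler','stack','tin','dispenser','cup']:
        for d in imaging.outline_of(n,l)[:3]:
            print(l,round(d['p'],2),d['point'],d['mask'].sum(),atz(C,d['point'],0.05).round(3))
E
```

```text
pics
{'time': 0.0, 'joints': array([ 1.53859306e+00,  3.85597822e-01,  6.62609283e-03, -5.20023631e-04,
       -1.19399910e+00, -2.58619397e-01]), 'joint_velocities': array([-9.22335618e-04,  1.64758541e-04,  7.12484858e-04,  6.03960041e-06,
        3.09551319e-05, -1.22420363e-03]), 'joint_torque': array([ 3.93911714e-04, -3.90666890e+01,  1.87399203e+01,  4.21960384e+00,
        1.09789014e-02, -1.90121209e-04]), 'ee_pos': array([0.17900486, 0.59818719, 0.22143168]), 'tool_rot': array([-0.30237131, -2.06272199,  2.06734529]), 'contact_force': array([0.30219278, 0.10955799, 0.17902394]), 'torque': array([-0.00235043, -0.03555813, -0.01702213]), 'finger_gap': 0.08691834605415524}
scene {'fovy': 50.62810672118589, 'cx': 250.37548890060185, 'cy': 189.71834742997504, 'rvec': array([ 2.1841456 ,  0.5928707 , -0.29254246]), 'tvec': array([-0.42687134, -0.04884393,  1.47457992])}
cam at [ 0.97223923 -0.79756682  0.88183268]
stand 0.92 [228.5, 251.8] 2893 [ 0.537 -0.061  0.05 ]
turner 0.71 [219.6, 242.4] 582 [ 0.493 -0.042  0.05 ]
turner 0.61 [212.1, 248.2] 1785 [ 0.491 -0.004  0.05 ]
blue_
[... 822 characters left out ...]
turner 0.62 [192.3, 246.4] 1829 [ 0.532 -0.117  0.05 ]
blue_tab 0.89 [192.7, 246.0] 1745 [ 0.533 -0.115  0.05 ]
orange_tab 0.8 [193.0, 247.4] 1941 [ 0.53  -0.113  0.05 ]
coaster 0.93 [270.8, 249.2] 820 [0.514 0.183 0.05 ]
coaster 0.84 [205.6, 259.1] 710 [ 0.497 -0.054  0.05 ]
coaster 0.7 [194.2, 248.0] 1917 [ 0.528 -0.107  0.05 ]
tumbler 0.61 [209.7, 193.0] 978 [ 0.666 -0.032  0.05 ]
stack 0.7 [168.0, 261.8] 811 [ 0.491 -0.255  0.05 ]
tin 0.6 [353.4, 248.6] 2833 [0.509 0.371 0.05 ]
tin 0.3 [205.4, 257.7] 678 [ 0.501 -0.054  0.05 ]
dispenser 0.75 [160.2, 315.8] 935 [ 0.322 -0.309  0.05 ]
dispenser 0.18 [192.9, 250.3] 1790 [ 0.522 -0.114  0.05 ]
cup 0.75 [358.7, 368.4] 1730 [0.316 0.375 0.05 ]
```

```bash
python3 - <<'E'
import cv2
a=cv2.imread('pics/scene0.png');b=cv2.imread('pics/side0.png')
cv2.imwrite('pics/scene0c.png',cv2.resize(a[130:345,90:380],None,fx=2.7,fy=2.7,interpolation=cv2.INTER_CUBIC))
cv2.imwrite('pics/side0c.png',cv2.resize(b[90:384,100:430],None,fx=2.0,fy=2.0,interpolation=cv2.INTER_CUBIC))
E
```

```text
(no output)
```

View pics/scene0c.png

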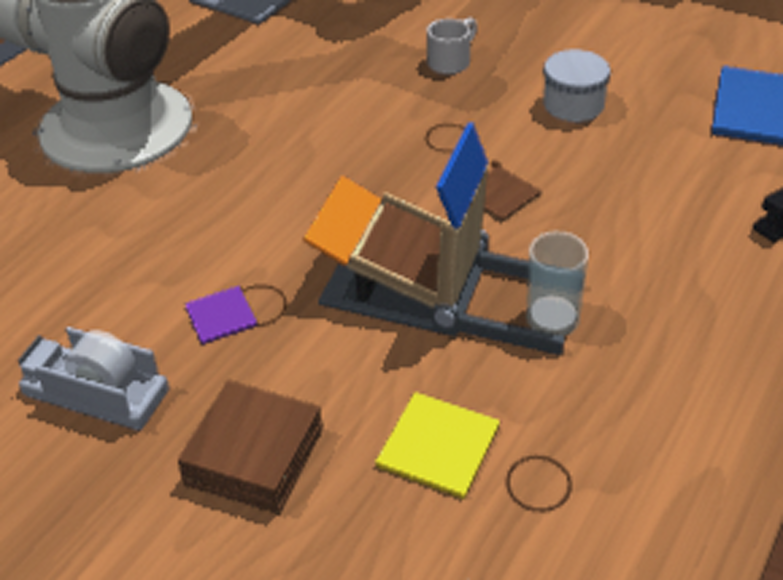

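View pics/side0c.png

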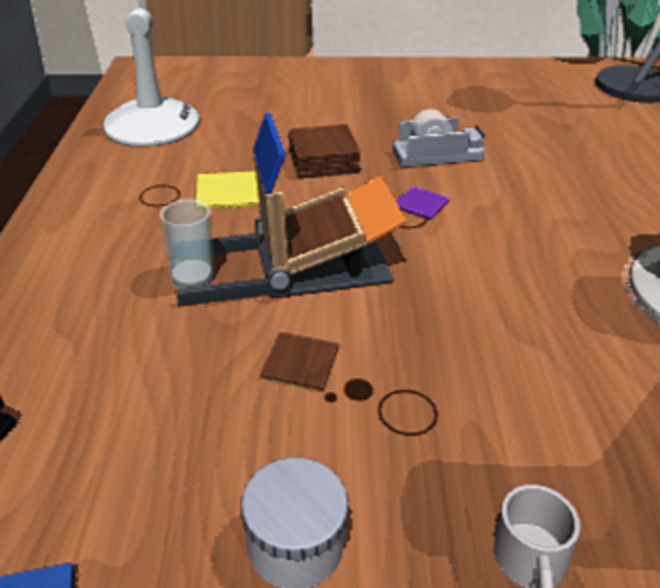

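Scene view (crop): tray in the middle, blue tab top right (~463,175), orange tab left (~344,220), and the glass between the rails at (556,285). The stack is at (250,440), the yellow decoy at (438,443), purple at (220,313), and a small wood decoy at (508,190). The side view agrees. Next I fit the stand, glass and stack poses from the corners.

```bash
cat > fit.py <<'E'
from h import *
from scipy.optimize import least_squares
S=cam('scene');D=cam('side')
sc=lambda p:np.array(p)/2.7+[90,130]
sd=lambda p:np.array(p)/2.0+[100,90]
s2,c2,s7,c7=np.sin(np.radians(20)),np.cos(np.radians(20)),np.sin(np.radians(27)),np.cos(np.radians(27))
bl=lambda u,v:[-.002-s2*u,v,.177+c2*u]
og=lambda u,v:[-.140-c7*u,v,.078+s7*u]
a,b=.027,.055
M=[(S,bl(a,b),sc([471,124])),(S,bl(a,-b),sc([438,190])),(S,bl(-a,b),sc([488,160])),(S,bl(-a,-b),sc([459,226])),
(S,og(a,b),sc([344,178])),(S,og(a,-b),sc([305,240])),(S,og(-a,b),sc([383,197])),(S,og(-a,-b),sc([349,262])),
(D,og(a,-b),sd([378,178])),(D,og(a,b),sd([405,212])),(D,og(-a,-b),sd([346,190])),(D,og(-a,b),sd([367,236])),
(S,[.126,-.055,.022],sc([563,345]))]
def W(q,p): c,s=np.cos(q[2]),np.sin(q[2]); return np.array([q[0]+c*p[0]-s*p[1],q[1]+s*p[0]+c*p[1],p[2]])
def res(q): return np.concatenate([proj(C,W(q,p))-m for C,p,m in M])
r=least_squares(res,[.53,-.01,0],loss='soft_l1');print('hinge',r.x);print(res(r.x).reshape(-1,2).round(1))
q=r.x
G=[(S,.1,sc([558,250])),(S,.003,sc([553,315])),(D,.1,sd([187,213])),(D,.003,sd([192,272]))]
for C,z,m in G: print('glass',atz(C,m[::-1],z).round(3))
pts=[atz(S,sc(p)[::-1],.04) for p in ([231,381],[321,403],[280,482],[181,460])]
print('stack',np.round(pts,3),np.mean(pts,0).round(3))
pd=[atz(D,sd(p)[::-1],.04) for p in ([288,128],[350,125],[360,148],[300,153])]
print('stack side',np.round(pd,3),np.mean(pd,0).round(3))
for l in ['dispenser','tin','cup']:
  pass
E
python3 fit.py
```

```text
hinge [ 0.56247429 -0.04342123  0.22134837]
[[ 0.4 -1.1]
 [ 0.7 -1.4]
 [-0.   1. ]
 [-0.4  1.2]
 [-1.  -0.6]
 [-0.8 -0.3]
 [-0.5  1.5]
 [-0.9  1.3]
 [ 1.  -2. ]
 [-0.1  3.1]
 [-0.5  1.6]
 [-0.5  1.5]
 [ 1.3  0. ]]
glass [ 0.659 -0.022  0.1  ]
glass [ 0.66  -0.021  0.003]
glass [ 0.657 -0.017  0.1  ]
glass [ 0.661 -0.025  0.003]
stack [[ 0.438 -0.293  0.04 ]
 [ 0.53  -0.271  0.04 ]
 [ 0.55  -0.363  0.04 ]
 [ 0.457 -0.389  0.04 ]] [ 0.494 -0.329  0.04 ]
stack side [[ 0.551 -0.368  0.04 ]
 [ 0.448 -0.381  0.04 ]
 [ 0.434 -0.3    0.04 ]
 [ 0.528 -0.282  0.04 ]] [ 0.49  -0.333  0.04 ]
```

```bash
python3 - <<'E'
from h import *
s=sensors.read_state()
m=R.from_rotvec(s['tool_rot']).as_matrix();print(m.round(3))
yw=np.arctan2(m[1,2],m[0,2]);print('jaw yaw',yw)
c=imaging.get_calibration('wrist');print(np.round(c['T_tool_cam'],3),c['fovy'])
E
```

```text
[[-0.958  0.    -0.287]
 [ 0.287  0.    -0.958]
 [-0.    -1.    -0.   ]]
jaw yaw -1.861615067967136
[[-0.001  0.97   0.245 -0.066]
 [ 0.001 -0.245  0.97  -0.163]
 [ 1.     0.001 -0.001 -0.   ]
 [ 0.     0.     0.     1.   ]] 63.977945566827685
```

Request:
play_rows(series=[5,-7,6,0,0,0.06,-1,10,-14,8,0,0,0.12,-1,16,-20,8,0,0,0.18,-1,22,-26,8,0,0,0.24,-1,27,-32,8,0,0,0.3,-1,32,-38,8,0,0,0.36,-1,37,-44,8,0,0,0.42,-1,42,-50,8,0,0,0.48,-1])

```text
time: 2.1
ee_pos: [0.4906, 0.2264, 0.301]
tool_rot: [-0.203, 2.121, -2.12]
contact_force: [1.0, 1.5, 0.4]
finger_gap: 0.0871
```

Request:
play_rows(series=[6,-8,0,0,0,0.04,-1,11,-16,0,0,0,0.08,-1,16.8,-24.7,-2,0,0,0.12,-1,16.8,-24.7,-4,0,0,0.12,-1,16.8,-24.7,-4,0,0,0.12,-1])

```text
time: 2.72
ee_pos: [0.6595, -0.0226, 0.2605]
tool_rot: [-0.321, 2.054, -2.053]
contact_force: [0.4, 1.5, -0.1]
finger_gap: 0.087
```

```bash
cat > st.py <<'E'
from h import *
s=sensors.read_state()
m=R.from_rotvec(s['tool_rot']).as_matrix()
print(s['time'],s['ee_pos'].round(4),'jaw yaw',np.arctan2(m[1,2],m[0,2]).round(3),'y',m[:,1].round(3),'z',m[:,2].round(3),'j',s['joints'].round(2),'gap',s['finger_gap'],s['contact_force'].round(1))
E
python3 st.py; python3 - <<'E'
from h import *
s=sensors.read_state();im=imaging.read_camera('wrist');save('w1.png',im)
C=cam('wrist',s)
for n,z in (('tumbler',.05),('stack',.04)):
  for d in imaging.outline_of('wrist',n)[:2]: print(n,d['p'],d['point'],atz(C,d['point'],z).round(3))
E
```

```text
2.725 [ 0.6595 -0.0226  0.2605] jaw yaw -1.26 y [ 0.001  0.001 -1.   ] z [ 0.306 -0.952 -0.   ] j [ 0.21  0.42  0.16 -0.   -1.31  1.67] gap 0.08697764787147907 [ 0.4  1.5 -0.1]
tumbler 0.64 [173.1, 255.2] [ 0.651 -0.025  0.05 ]
```

View pics/w1.png

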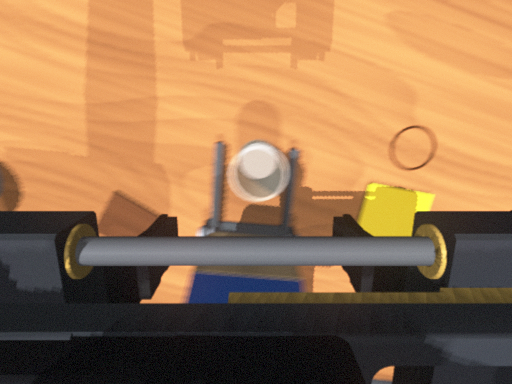

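Wrist view: the glass stands centred between the rails, rim centre near col 260, row 170 and foot near (257,160).

```bash
python3 - <<'E'
from h import *
s=sensors.read_state();C=cam('wrist',s)
print(atz(C,(170.5,259.5),.1),atz(C,(160,258),.003),atz(C,(173,255),.05), proj(C,(.66,-.021,.1)))
E
```

```text
[ 0.6639181  -0.02557146  0.1       ] [ 0.65967915 -0.0260856   0.003     ] [ 0.65021211 -0.02484774  0.05      ] [254.28201841 172.66692829]
```

Request:
play_rows(series=[0,-0.1,-4,0,0,-0.09,-1,0,-0.1,-9,0,0,-0.09,-1,0,-0.1,-14,0,0,-0.09,-1,0,-0.1,-18,0,0,-0.09,-1,0,-0.1,-20.8,0,0,-0.09,-1,0,-0.1,-20.8,0,0,-0.09,-1,0,-0.1,-20.8,0,0,-0.09,1,0,-0.1,-20.8,0,0,-0.09,1])

```text
time: 3.88
ee_pos: [0.6601, -0.0236, 0.0528]
tool_rot: [-0.23, 2.107, -2.105]
contact_force: [0.6, -0.9, -0.4]
finger_gap: 0.0743
```

Request:
play_rows(series=[0,0,0,0,0,0,1,0,0,0,0,0,0,1,0,0,0,0,0,0,1])

```text
time: 4.25
ee_pos: [0.6609, -0.0233, 0.0542]
tool_rot: [-0.227, 2.106, -2.104]
contact_force: [-3.2, 1.7, 5.5]
finger_gap: 0.0618
```

```bash
python3 st.py
```

```text
4.25 [ 0.6609 -0.0233  0.0542] jaw yaw -1.352 y [ 0.003  0.001 -1.   ] z [ 0.217 -0.976 -0.   ] j [ 0.21  0.59 -0.1  -0.   -0.88  1.58] gap 0.06184306938964434 [-3.2  1.7  5.5]
```

Request:
play_rows(series=[0,0,3,0,0,0,1,0,0,7,0,0,0,1,0,0,12,0,0,0,1,0,-2,15,0,0,0,1,0,-6,15,0,0,0,1,0,-10,15,0,0,0,1,-2,-14,15,0,0,0,1,-5,-18,15,0,0,0,1])

```text
time: 5.25
ee_pos: [0.6098, -0.2045, 0.2022]
tool_rot: [-0.23, 2.108, -2.104]
contact_force: [0.2, -1.1, -1.4]
finger_gap: 0.0615
```

```bash
python3 st.py
```

```text
5.25 [ 0.6098 -0.2045  0.2022] jaw yaw -1.353 y [ 0.     0.002 -1.   ] z [ 0.216 -0.976 -0.002] j [-0.07  0.43  0.03 -0.   -1.17  1.86] gap 0.061524174868292425 [ 0.2 -1.1 -1.4]
```

Request:
play_rows(series=[-3,-3.2,0,0,0,0,1,-6,-6.4,0,0,0,0,1,-9,-9.6,-1,0,0,0,1,-11.8,-12.7,-3,0,0,0,1,-11.8,-12.7,-6,0,0,0,1,-11.8,-12.7,-8,0,0,0,1,-11.8,-12.7,-8,0,0,0,1])

```text
time: 6.12
ee_pos: [0.4897, -0.3309, 0.1195]
tool_rot: [-0.235, 2.114, -2.104]
contact_force: [-0.5, 0.6, -1.7]
finger_gap: 0.0616
```

```bash
python3 st.py; python3 - <<'E'
from h import *
a=imaging.read_camera('scene');b=imaging.read_camera('side')
A=cv2.resize(a[200:340,110:270],None,fx=2.5,fy=2.5,interpolation=cv2.INTER_CUBIC)
B=cv2.resize(b[90:230,160:320],None,fx=2.5,fy=2.5,interpolation=cv2.INTER_CUBIC)
save('p2.png',np.hstack([A,B]))
for n in('scene','side'):
  C=cam(n)
  for l,p in (('glass foot axis',(.492,-.331,.065)),('rim',(.492,-.331,.165)),('stack',(.492,-.331,.04))): print(n,l,proj(C,p).round(1))
E
```

```text
6.125 [ 0.4897 -0.3309  0.1195] jaw yaw -1.354 y [-0.006  0.005 -1.   ] z [ 0.215 -0.977 -0.006] j [-0.32  0.42 -0.21 -0.   -0.94  2.11] gap 0.06163450660356771 [-0.5  0.6 -1.7]
scene glass foot axis [181.7 283.3]
scene rim [177.  256.2]
scene stack [182.8 289.5]
side glass foot axis [261.7 152.4]
side rim [262.  122.9]
side stack [261.7 159.3]
```

View pics/p2.png

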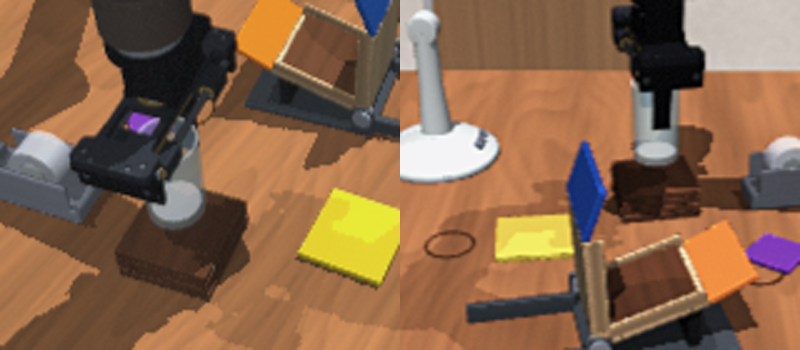

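Glass held upright over the stack, foot at scene (181,282) as predicted. Lower and release.

Request:
play_rows(series=[0.1,0,-1,0,0,0,1,0.2,0,-2,0,0,0,1,0.2,0,-2.4,0,0,0,1,0.2,0,-2.6,0,0,0,1,0.2,0,-2.6,0,0,0,1])

```text
time: 6.85
ee_pos: [0.494, -0.3317, 0.0963]
tool_rot: [-0.231, 2.108, -2.104]
contact_force: [0.2, -0.2, -1.7]
finger_gap: 0.0618
```

```bash
python3 st.py
```

```text
6.85 [ 0.494  -0.3317  0.0963] jaw yaw -1.352 y [-0.     0.002 -1.   ] z [ 0.217 -0.976 -0.002] j [-0.32  0.45 -0.23 -0.   -0.89  2.11] gap 0.06176685857691524 [ 0.2 -0.2 -1.7]
```

Request:
play_rows(series=[0,0,-0.2,0,0,0,1,0,0,-0.4,0,0,0,1,0,0,-0.4,0,0,0,1])

```text
time: 7.22
ee_pos: [0.4943, -0.3318, 0.0942]
tool_rot: [-0.23, 2.106, -2.105]
contact_force: [-2.1, 1.6, 5.3]
finger_gap: 0.0617
```

Contact. Release and retreat upward.

Request:
play_rows(series=[0,0,0,0,0,0,-1,0,0,0,0,0,0,-1,0,0,0,0,0,0,-1,0,0,3,0,0,0,-1,0,0,8,0,0,0,-1,0,0,14,0,0,0,-1,0,0,18,0,0,0,-1,0,0,18,0,0,0,-1])

```text
time: 8.22
ee_pos: [0.496, -0.3327, 0.2785]
tool_rot: [-0.222, 2.097, -2.106]
contact_force: [0.1, -0.6, -0.5]
finger_gap: 0.0871
```

```bash
python3 st.py; python3 - <<'E'
from h import *
s=sensors.read_state()
a=imaging.read_camera('scene');b=imaging.read_camera('side');w=imaging.read_camera('wrist')
A=cv2.resize(a[150:340,110:300],(380,380),interpolation=cv2.INTER_CUBIC)
B=cv2.resize(b[90:280,160:350],(380,380),interpolation=cv2.INTER_CUBIC)
save('p3.png',np.hstack([A,B]))
for n in('scene','side','wrist'):
  C=cam(n,s)
  for l,z in(('tumbler',.09),('stack',.03)):
    for d in imaging.outline_of(n,l)[:1]:print(n,l,d['p'],d['point'],atz(C,d['point'],z).round(3))
  for z in (.04,.14):print(n,proj(C,(.4943,-.3318,z)).round(1))
E
```

```text
8.225 [ 0.496  -0.3327  0.2785] jaw yaw -1.352 y [ 0.009 -0.003 -1.   ] z [ 0.218 -0.976  0.005] j [-0.32  0.3   0.02  0.   -1.28  2.11] gap 0.08712663953180375 [ 0.1 -0.6 -0.5]
scene tumbler 0.67 [273.0, 179.5] [ 0.482 -0.323  0.09 ]
scene stack 0.74 [298.5, 185.9] [ 0.51  -0.344  0.03 ]
scene [183.4 290.1]
scene [178.8 263.9]
side tumbler 0.97 [143.7, 261.0] [ 0.495 -0.342  0.09 ]
side stack 0.76 [167.4, 259.5] [ 0.499 -0.295  0.03 ]
side [261.  159.2]
side [261.2 130.4]
wrist tumbler 0.77 [179.9, 255.1] [ 0.485 -0.335  0.09 ]
wrist stack 0.57 [142.6, 258.4] [ 0.523 -0.332  0.03 ]
wrist [253.7 165. ]
wrist [253.8 181.2]
```

View pics/p3.png

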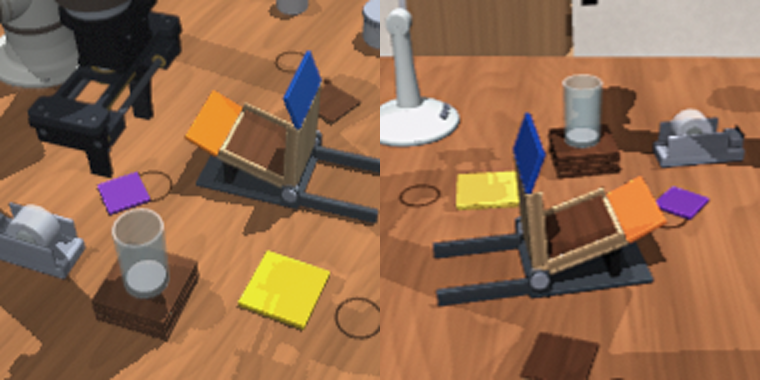

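Glass stands upright in the middle of the stack in both views. Now the tray; a helper lists rows for tab poses.

```bash
cat > plan.py <<'E'
from h import *
H=np.array([.5625,-.0434,0]);YAW=.2213
Rz=R.from_euler('z',YAW)
def pose(tab,th,out):
    # TCP pose pinching tab at tray angle th, TCP 'out' m outward of tab centre (negative = inward)
    a,p=(np.radians(20),[-.002,0,.147]) if tab=='b' else (np.radians(63),[-.140,0,.048])
    od=np.array([-np.sin(a),0,np.cos(a)])
    y=-od; x=np.array([0,1.,0]); m=R.from_matrix(np.c_[x,y,np.cross(x,y)])
    t=R.from_rotvec([0,th,0])
    pl=t.apply(np.array(p)+od*out)+[0,0,.03]
    return H+Rz.apply(pl),Rz*t*m
def rows(targets):
    s=sensors.read_state();R0=R.from_rotvec(s['tool_rot'])
    for p,r in targets:
        print(((p-s['ee_pos'])*100).round(1).tolist(),(r*R0.inv()).as_rotvec().round(3).tolist())
E
python3 - <<'E'
from plan import *
rows([pose('b',0,.085),pose('b',0,-.015)])
E
```

```text
[3.8, 28.1, -1.6] [0.325, -0.207, -1.551]
[7.1, 28.9, -11.0] [0.325, -0.207, -1.551]
```

Request:
play_rows(series=[0,2,3,0.03,-0.02,-0.15,-1,0,5,4,0.06,-0.04,-0.3,-1,1,9,4,0.1,-0.06,-0.47,-1,1,13,4,0.13,-0.085,-0.63,-1,2,17,4,0.165,-0.105,-0.79,-1,2,21,4,0.2,-0.125,-0.95,-1,3,25,3,0.23,-0.145,-1.1,-1,3.8,28,2,0.26,-0.165,-1.25,-1])

```text
time: 9.68
ee_pos: [0.5322, -0.0503, 0.2932]
tool_rot: [-1.104, -1.836, 1.407]
contact_force: [-0.5, 0.2, -0.7]
finger_gap: 0.0874
```

```bash
python3 st.py;python3 - <<'E'
from plan import *
rows([pose('b',0,.085),pose('b',0,-.015)])
E
```

```text
9.675 [ 0.5322 -0.0503  0.2932] jaw yaw -2.609 y [ 0.267  0.106 -0.958] z [-0.826 -0.487 -0.284] j [ 0.17  0.05 -0.25 -0.07 -0.98  0.38] gap 0.08741336415124087 [-0.5  0.2 -0.7]
[-0.0, 0.0, -3.6] [0.062, -0.041, -0.297]
[3.3, 0.8, -13.0] [0.062, -0.041, -0.297]
```

Request:
play_rows(series=[0,0,0,0.03,-0.02,-0.15,-1,0,0,-3.6,0.062,-0.041,-0.297,-1,0,0,-3.6,0.062,-0.041,-0.297,-1])

```text
time: 10.05
ee_pos: [0.5293, -0.0503, 0.2538]
tool_rot: [-1.313, -1.646, 1.163]
contact_force: [-0.0, 0.2, 0.0]
finger_gap: 0.0871
```

```bash
python3 st.py; python3 - <<'E'
from plan import *
a=imaging.read_camera('scene');b=imaging.read_camera('side')
A=cv2.resize(a[110:270,160:320],(400,400),interpolation=cv2.INTER_CUBIC)
B=cv2.resize(b[60:250,160:350],(400,400),interpolation=cv2.INTER_CUBIC)
save('p4.png',np.hstack([A,B]))
rows([pose('b',0,.085),pose('b',0,.035),pose('b',0,-.015)])
E
```

```text
10.05 [ 0.5293 -0.0503  0.2538] jaw yaw -2.918 y [ 0.325  0.075 -0.943] z [-0.919 -0.209 -0.334] j [ 0.21  0.04 -0.4  -0.01 -0.79  0.02] gap 0.08705354355003696 [-0.   0.2  0. ]
[-0.1, 0.0, -0.1] [0.001, 0.001, -0.003]
[1.6, 0.4, -4.8] [0.001, 0.001, -0.003]
[3.3, 0.8, -9.5] [0.001, 0.001, -0.003]
```

View pics/p4.png

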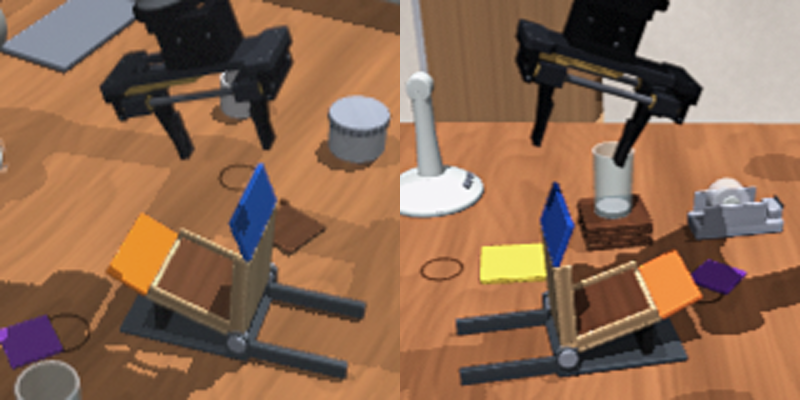

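Gripper is above the blue tab, aligned; descending along the plate will straddle it.

Request:
play_rows(series=[0.8,0.2,-2.4,0,0,0,-1,1.6,0.4,-4.8,0,0,0,-1,2.4,0.6,-7,0,0,0,-1,3.2,0.8,-9.2,0,0,0,-1,3.3,0.8,-9.5,0,0,0,-1,3.3,0.8,-9.5,0,0,0,-1])

```text
time: 10.9
ee_pos: [0.5673, -0.0425, 0.1647]
tool_rot: [-1.321, -1.655, 1.158]
contact_force: [0.3, -0.7, 0.4]
finger_gap: 0.0867
```

```bash
python3 st.py; python3 - <<'E'
from plan import *
a=imaging.read_camera('scene');b=imaging.read_camera('side')
A=cv2.resize(a[110:270,160:320],(400,400),interpolation=cv2.INTER_CUBIC)
B=cv2.resize(b[60:250,160:350],(400,400),interpolation=cv2.INTER_CUBIC)
save('p5.png',np.hstack([A,B]))
E
```

```text
10.9 [ 0.5673 -0.0425  0.1647] jaw yaw -2.916 y [ 0.336  0.075 -0.939] z [-0.915 -0.21  -0.344] j [ 0.21  0.2  -0.47 -0.01 -0.55  0.02] gap 0.08670589753379265 [ 0.3 -0.7  0.4]
```

View pics/p5.png

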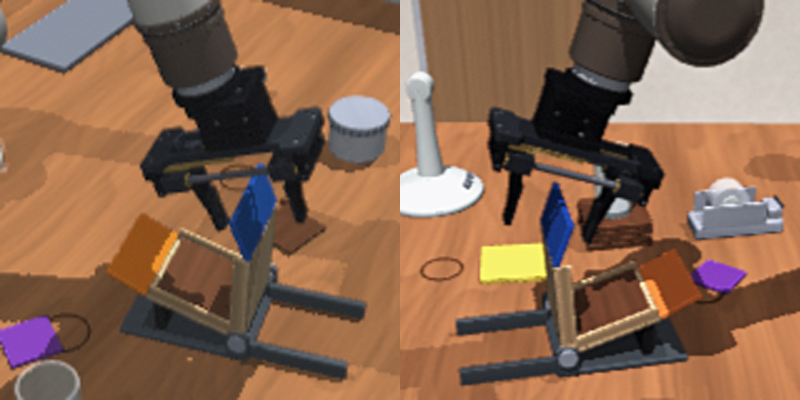

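Tab is midway between the fingers. Close.

Request:
play_rows(series=[0,0,0,0,0,0,1,0,0,0,0,0,0,1,0,0,0,0,0,0,1,0,0,0,0,0,0,1,0,0,0,0,0,0,1,0,0,0,0,0,0,1])

```text
time: 11.75
ee_pos: [0.567, -0.0424, 0.165]
tool_rot: [-1.321, -1.655, 1.157]
contact_force: [1.0, -0.7, 0.1]
finger_gap: 0.035
```

```bash
python3 st.py; cat > arc.py <<'E'
# rows for a swing about the hinge axis by given angles, from the present pose
import sys
from plan import *
s=sensors.read_state();y=Rz.apply([0,1,0])
h=H+[0,0,.03]; m=R.from_rotvec(s['tool_rot'])
for a in map(float,sys.argv[1:]):
    r=R.from_rotvec(a*y); print(a,((h+r.apply(s['ee_pos']-h)-s['ee_pos'])*100).round(2).tolist(),(a*y).round(3).tolist())
E
python3 arc.py .06 .12 .18 .24 .3 .36 .42 .48
```

```text
11.75 [ 0.567  -0.0424  0.165 ] jaw yaw -2.916 y [ 0.337  0.075 -0.939] z [-0.915 -0.21  -0.345] j [ 0.21  0.2  -0.47 -0.01 -0.55  0.02] gap 0.034999149575860186 [ 1.  -0.7  0.1]
0.06 [0.79, 0.18, -0.05] [-0.013, 0.059, 0.0]
0.12 [1.57, 0.35, -0.15] [-0.026, 0.117, 0.0]
0.18 [2.35, 0.53, -0.3] [-0.04, 0.176, 0.0]
0.24 [3.12, 0.7, -0.5] [-0.053, 0.234, 0.0]
0.3 [3.87, 0.87, -0.74] [-0.066, 0.293, 0.0]
0.36 [4.61, 1.04, -1.03] [-0.079, 0.351, 0.0]
0.42 [5.33, 1.2, -1.36] [-0.092, 0.41, 0.0]
0.48 [6.03, 1.36, -1.74] [-0.105, 0.468, 0.0]
```

Still closing (gap 35 mm, slow fingers).

Request:
play_rows(series=[0,0,0,0,0,0,1,0,0,0,0,0,0,1,0,0,0,0,0,0,1,0,0,0,0,0,0,1,0,0,0,0,0,0,1,0,0,0,0,0,0,1])

```text
time: 12.5
ee_pos: [0.5638, -0.0432, 0.1627]
tool_rot: [-1.316, -1.648, 1.162]
contact_force: [-4.9, -2.1, -2.7]
finger_gap: 0.0079
```

```bash
python3 st.py; python3 arc.py .05 .10 .15 .2 .25 .3 .35 .4
```

```text
12.5 [ 0.5638 -0.0432  0.1627] jaw yaw -2.917 y [ 0.329  0.074 -0.941] z [-0.918 -0.21  -0.337] j [ 0.21  0.2  -0.48 -0.01 -0.56  0.02] gap 0.00794762994750289 [-4.9 -2.1 -2.7]
0.05 [0.65, 0.15, -0.02] [-0.011, 0.049, 0.0]
0.1 [1.29, 0.29, -0.08] [-0.022, 0.098, 0.0]
0.15 [1.93, 0.43, -0.17] [-0.033, 0.146, 0.0]
0.2 [2.57, 0.58, -0.29] [-0.044, 0.195, 0.0]
0.25 [3.2, 0.72, -0.45] [-0.055, 0.244, 0.0]
0.3 [3.82, 0.86, -0.63] [-0.066, 0.293, 0.0]
0.35 [4.43, 1.0, -0.85] [-0.077, 0.341, 0.0]
0.4 [5.03, 1.13, -1.1] [-0.088, 0.39, 0.0]
```

Request:
play_rows(series=[0.65,0.15,-0.02,-0.011,0.049,0,1,1.29,0.29,-0.08,-0.022,0.098,0,1,1.93,0.43,-0.17,-0.033,0.146,0,1,2.57,0.58,-0.29,-0.044,0.195,0,1,3.2,0.72,-0.45,-0.055,0.244,0,1,3.82,0.86,-0.63,-0.066,0.293,0,1,4.43,1.0,-0.85,-0.077,0.341,0,1,5.03,1.13,-1.1,-0.088,0.39,0,1])

```text
time: 13.5
ee_pos: [0.6127, -0.0321, 0.1502]
tool_rot: [-1.054, -1.321, 1.405]
contact_force: [-4.6, -2.3, -3.6]
finger_gap: 0.0076
```

```bash
python3 st.py; python3 arc.py .05 .10 .15 .2 .25 .3 .35 .4
```

```text
13.5 [ 0.6127 -0.0321  0.1502] jaw yaw -2.918 y [-0.06  -0.013 -0.998] z [-0.973 -0.221  0.062] j [ 0.21  0.45 -0.08  0.   -1.1   0.01] gap 0.007637005769490932 [-4.6 -2.3 -3.6]
0.05 [0.58, 0.13, -0.27] [-0.011, 0.049, 0.0]
0.1 [1.15, 0.26, -0.57] [-0.022, 0.098, 0.0]
0.15 [1.7, 0.38, -0.9] [-0.033, 0.146, 0.0]
0.2 [2.23, 0.5, -1.26] [-0.044, 0.195, 0.0]
0.25 [2.75, 0.62, -1.65] [-0.055, 0.244, 0.0]
0.3 [3.24, 0.73, -2.06] [-0.066, 0.293, 0.0]
0.35 [3.72, 0.84, -2.49] [-0.077, 0.341, 0.0]
0.4 [4.17, 0.94, -2.95] [-0.088, 0.39, 0.0]
```

Request:
play_rows(series=[0.58,0.13,-0.27,-0.011,0.049,0,1,1.15,0.26,-0.57,-0.022,0.098,0,1,1.7,0.38,-0.9,-0.033,0.146,0,1,2.23,0.5,-1.26,-0.044,0.195,0,1,2.75,0.62,-1.65,-0.055,0.244,0,1,3.24,0.73,-2.06,-0.066,0.293,0,1,3.72,0.84,-2.49,-0.077,0.341,0,1,3.72,0.84,-2.49,-0.077,0.341,0,1])

```text
time: 14.5
ee_pos: [0.6499, -0.0236, 0.1231]
tool_rot: [-0.816, -1.024, 1.567]
contact_force: [-3.9, -1.5, -4.3]
finger_gap: 0.0078
```

```bash
python3 st.py; python3 - <<'E'
from plan import *
a=imaging.read_camera('scene');b=imaging.read_camera('side')
A=cv2.resize(a[110:270,160:320],(400,400),interpolation=cv2.INTER_CUBIC)
B=cv2.resize(b[60:250,160:350],(400,400),interpolation=cv2.INTER_CUBIC)
save('p6.png',np.hstack([A,B]))
E
```

```text
14.5 [ 0.6499 -0.0236  0.1231] jaw yaw -2.918 y [-0.393 -0.088 -0.915] z [-0.893 -0.203  0.402] j [ 0.21  0.72  0.27  0.   -1.54  0.01] gap 0.007825433394438664 [-3.9 -1.5 -4.3]
```

View pics/p6.png

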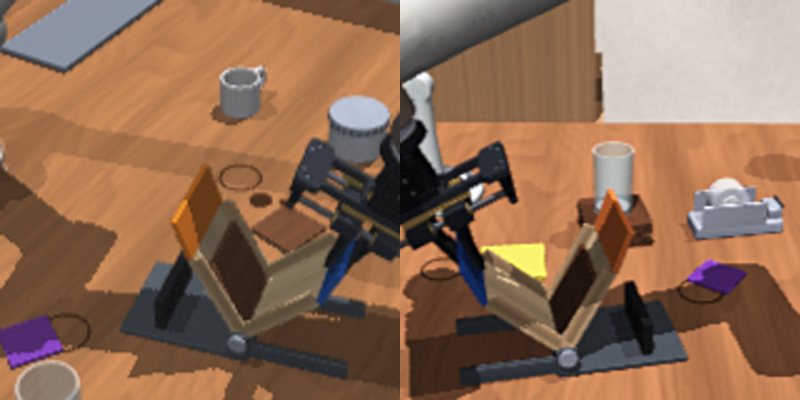

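Tray at about 0.76 rad, coaster in the corner leaning on the near leaf, orange tab now upright. Release blue and back out along the plate.

Request:
play_rows(series=[0,0,0,0,0,0,-1,0,0,0,0,0,0,-1,0,0,0,0,0,0,-1,0,0,0,0,0,0,-1,1,0.2,2.3,0,0,0,-1,2,0.4,4.6,0,0,0,-1,3,0.7,7,0,0,0,-1,3.9,0.9,11,0,0,0,-1])

```text
time: 15.6
ee_pos: [0.6882, -0.0145, 0.2332]
tool_rot: [-0.815, -1.023, 1.566]
contact_force: [0.7, 0.2, -0.8]
finger_gap: 0.0796
```

```bash
python3 st.py; python3 - <<'E'
from plan import *
rows([pose('o',.755,.085),pose('o',.755,-.015)])
E
```

```text
15.6 [ 0.6882 -0.0145  0.2332] jaw yaw -2.918 y [-0.394 -0.087 -0.915] z [-0.892 -0.203  0.403] j [ 0.21  0.73  0.57  0.   -1.82  0.01] gap 0.07959839293985486 [ 0.7  0.2 -0.8]
[-22.1, -5.0, 0.8] [0.165, -0.741, -0.002]
[-18.8, -4.3, -8.6] [0.165, -0.741, -0.002]
```

Request:
play_rows(series=[-1,-0.2,5,0.02,-0.1,0,-1,-4,-0.9,7,0.05,-0.22,0,-1,-8,-1.8,7,0.08,-0.36,0,-1,-12,-2.7,7,0.11,-0.5,0,-1,-16,-3.6,7,0.14,-0.62,0,-1,-20,-4.5,6,0.165,-0.741,0,-1,-22.1,-5,3,0.165,-0.741,0,-1,-22.1,-5,1,0.165,-0.741,0,-1])

```text
time: 16.6
ee_pos: [0.4649, -0.065, 0.2434]
tool_rot: [-1.318, -1.65, 1.159]
contact_force: [1.0, -0.2, -0.1]
finger_gap: 0.0869
```

```bash
python3 st.py; python3 - <<'E'
from plan import *
rows([pose('o',.755,.085),pose('o',.755,.035),pose('o',.755,-.015)])
a=imaging.read_camera('scene');b=imaging.read_camera('side')
A=cv2.resize(a[110:270,160:320],(400,400),interpolation=cv2.INTER_CUBIC)
B=cv2.resize(b[60:250,160:350],(400,400),interpolation=cv2.INTER_CUBIC)
save('p7.png',np.hstack([A,B]))
for n,C in(('a',cam('scene')),('b',cam('side'))):
  for e in(-.055,.055):
    pp=[(proj(C,pose('o',t,.027)[0]+Rz.apply([0,e,0]))) for t in (.7,.76,.82)]
    print(n,e,[((p-[160,110])*2.5 if n=='a' else (p-[160,60])*400/190+[400,0]).round() for p in pp])
E
```

```text
16.6 [ 0.4649 -0.065   0.2434] jaw yaw -2.918 y [ 0.331  0.074 -0.941] z [-0.917 -0.208 -0.34 ] j [ 0.2  -0.07 -0.54 -0.01 -0.75  0.02] gap 0.08693388144870497 [ 1.  -0.2 -0.1]
[0.2, 0.0, -0.3] [0.0, 0.002, -0.002]
[1.9, 0.4, -5.0] [0.0, 0.002, -0.002]
[3.5, 0.8, -9.7] [0.0, 0.002, -0.002]
a -0.055 [array([165., 224.]), array([173., 222.]), array([182., 220.])]
a 0.055 [array([199., 165.]), array([206., 163.]), array([214., 161.])]
b -0.055 [array([615., 187.]), array([608., 184.]), array([600., 182.])]
b 0.055 [array([637., 231.]), array([629., 228.]), array([620., 225.])]
```

View pics/p7.png

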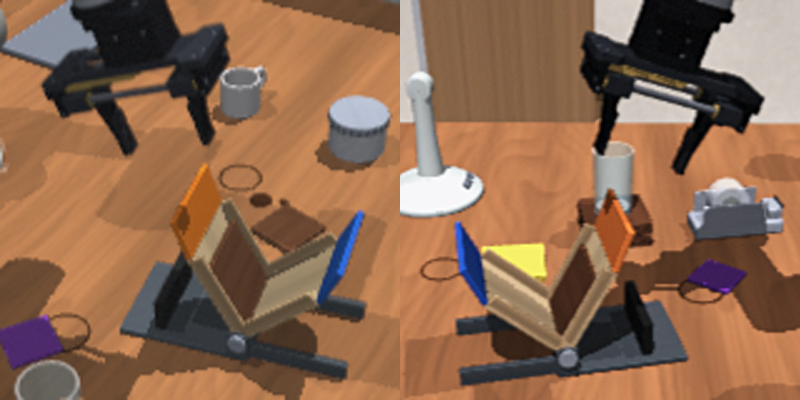

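Orange tab edge at scene-crop (206,164)/(173,224) matches the model at 0.76 rad. Descend and pinch.

Request:
play_rows(series=[0.8,0.2,-2.4,0,0,0,-1,1.6,0.35,-4.6,0,0,0,-1,2.4,0.5,-6.8,0,0,0,-1,3.2,0.7,-9,0,0,0,-1,3.4,0.8,-9.6,0,0,0,-1,3.4,0.8,-9.6,0,0,0,1,3.4,0.8,-9.6,0,0,0,1,3.4,0.8,-9.6,0,0,0,1])

```text
time: 17.7
ee_pos: [0.4996, -0.0567, 0.1468]
tool_rot: [-1.316, -1.647, 1.161]
contact_force: [-0.8, -0.4, 0.0]
finger_gap: 0.0643
```

Request:
play_rows(series=[0,0,0,0,0,0,1,0,0,0,0,0,0,1,0,0,0,0,0,0,1,0,0,0,0,0,0,1,0,0,0,0,0,0,1,0,0,0,0,0,0,1,0,0,0,0,0,0,1,0,0,0,0,0,0,1])

```text
time: 18.7
ee_pos: [0.4972, -0.0573, 0.1455]
tool_rot: [-1.312, -1.642, 1.164]
contact_force: [-5.3, -0.4, 3.2]
finger_gap: 0.0079
```

```bash
python3 st.py; python3 arc.py .04 .08 .12 .16 .2 .24 .28 .32
```

```text
18.7 [ 0.4972 -0.0573  0.1455] jaw yaw -2.919 y [ 0.323  0.073 -0.944] z [-0.92  -0.208 -0.331] j [ 0.21  0.11 -0.63 -0.01 -0.49  0.02] gap 0.007867228363677791 [-5.3 -0.4  3.2]
0.04 [0.46, 0.1, 0.26] [-0.009, 0.039, 0.0]
0.08 [0.92, 0.21, 0.5] [-0.018, 0.078, 0.0]
0.12 [1.4, 0.31, 0.72] [-0.026, 0.117, 0.0]
0.16 [1.88, 0.42, 0.92] [-0.035, 0.156, 0.0]
0.2 [2.37, 0.53, 1.1] [-0.044, 0.195, 0.0]
0.24 [2.87, 0.64, 1.26] [-0.053, 0.234, 0.0]
0.28 [3.37, 0.76, 1.39] [-0.061, 0.273, 0.0]
0.32 [3.88, 0.87, 1.51] [-0.07, 0.312, 0.0]
```

Request:
play_rows(series=[0.46,0.1,0.26,-0.009,0.039,0,1,0.92,0.21,0.5,-0.018,0.078,0,1,1.4,0.31,0.72,-0.026,0.117,0,1,1.88,0.42,0.92,-0.035,0.156,0,1,2.37,0.53,1.1,-0.044,0.195,0,1,2.87,0.64,1.26,-0.053,0.234,0,1,3.37,0.76,1.39,-0.061,0.273,0,1,3.88,0.87,1.51,-0.07,0.312,0,1])

```text
time: 19.7
ee_pos: [0.5353, -0.0486, 0.1591]
tool_rot: [-1.104, -1.383, 1.363]
contact_force: [-0.3, -1.1, -5.2]
finger_gap: 0.0077
```

```bash
python3 st.py; python3 arc.py .04 .08 .12 .16 .2 .24 .28 .32
```

```text
19.7 [ 0.5353 -0.0486  0.1591] jaw yaw -2.919 y [ 0.013  0.004 -1.   ] z [-0.975 -0.22  -0.014] j [ 0.21  0.29 -0.31 -0.   -0.96  0.01] gap 0.007682988698038708 [-0.3 -1.1 -5.2]
0.04 [0.51, 0.11, 0.1] [-0.009, 0.039, 0.0]
0.08 [1.01, 0.23, 0.18] [-0.018, 0.078, 0.0]
0.12 [1.53, 0.34, 0.24] [-0.026, 0.117, 0.0]
0.16 [2.04, 0.46, 0.28] [-0.035, 0.156, 0.0]
0.2 [2.56, 0.57, 0.29] [-0.044, 0.195, 0.0]
0.24 [3.07, 0.69, 0.29] [-0.053, 0.234, 0.0]
0.28 [3.59, 0.81, 0.26] [-0.061, 0.273, 0.0]
0.32 [4.1, 0.92, 0.22] [-0.07, 0.312, 0.0]
```

Request:
play_rows(series=[0.51,0.11,0.1,-0.009,0.039,0,1,1.01,0.23,0.18,-0.018,0.078,0,1,1.53,0.34,0.24,-0.026,0.117,0,1,2.04,0.46,0.28,-0.035,0.156,0,1,2.56,0.57,0.29,-0.044,0.195,0,1,3.07,0.69,0.29,-0.053,0.234,0,1,3.59,0.81,0.26,-0.061,0.273,0,1,4.1,0.92,0.22,-0.07,0.312,0,1])

```text
time: 20.7
ee_pos: [0.5762, -0.0393, 0.1596]
tool_rot: [-0.888, -1.113, 1.521]
contact_force: [-1.1, -0.6, -4.1]
finger_gap: 0.0078
```

```bash
python3 st.py; python3 arc.py .03 .06 .09 .12 .14 .16
```

```text
20.7 [ 0.5762 -0.0393  0.1596] jaw yaw -2.919 y [-0.296 -0.065 -0.953] z [-0.929 -0.21   0.303] j [ 0.21  0.51  0.02  0.   -1.38  0.01] gap 0.007848182150144324 [-1.1 -0.6 -4.1]
0.03 [0.38, 0.09, -0.05] [-0.007, 0.029, 0.0]
0.06 [0.76, 0.17, -0.11] [-0.013, 0.059, 0.0]
0.09 [1.13, 0.25, -0.18] [-0.02, 0.088, 0.0]
0.12 [1.5, 0.34, -0.26] [-0.026, 0.117, 0.0]
0.14 [1.75, 0.39, -0.33] [-0.031, 0.137, 0.0]
0.16 [2.0, 0.45, -0.39] [-0.035, 0.156, 0.0]
```

Request:
play_rows(series=[0.25,0.06,-0.03,-0.004,0.02,0,1,0.5,0.11,-0.07,-0.009,0.039,0,1,0.76,0.17,-0.11,-0.013,0.059,0,1,1.0,0.22,-0.16,-0.017,0.078,0,1,1.25,0.28,-0.2,-0.022,0.098,0,1,1.5,0.34,-0.26,-0.026,0.117,0,1,1.6,0.36,-0.29,-0.028,0.125,0,1,1.6,0.36,-0.29,-0.028,0.125,0,1])

```text
time: 21.7
ee_pos: [0.5896, -0.0362, 0.1569]
tool_rot: [-0.795, -0.997, 1.574]
contact_force: [-11.5, -2.0, -0.2]
finger_gap: 0.0084
```

```bash
python3 st.py; python3 - <<'E'
from plan import *
a=imaging.read_camera('scene');b=imaging.read_camera('side')
A=cv2.resize(a[110:310,140:340],(400,400),interpolation=cv2.INTER_CUBIC)
B=cv2.resize(b[60:250,160:350],(400,400),interpolation=cv2.INTER_CUBIC)
save('p8.png',np.hstack([A,B]))
E
```

```text
21.7 [ 0.5896 -0.0362  0.1569] jaw yaw -2.92 y [-0.42  -0.091 -0.903] z [-0.881 -0.198  0.429] j [ 0.21  0.61  0.14  0.   -1.55  0.01] gap 0.008429838031024692 [-11.5  -2.   -0.2]
```

View pics/p8.png

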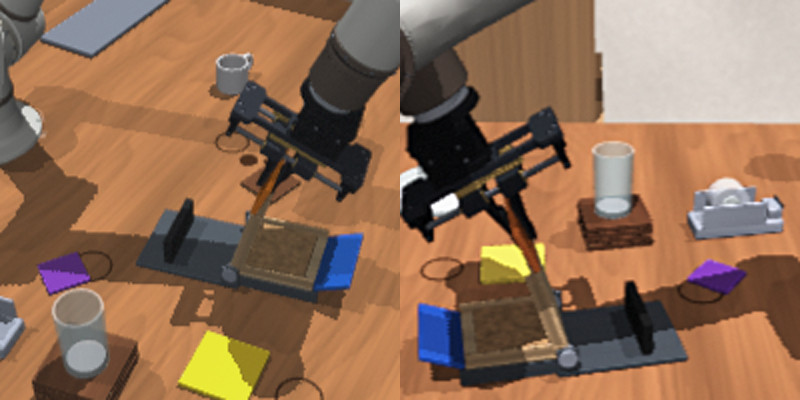

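Tray on its stop (11 N reaction), coaster lies on the far leaf cork up. Release and back away.

Request:
play_rows(series=[-0.1,0,0,0,0,0,-0.2,-0.1,0,0,0,0,0,-0.2,-0.1,0,0,0,0,0,-0.2,-0.1,0,0,0,0,0,-0.2,0.9,0.2,2.2,0,0,0,-0.2,1.9,0.4,4.5,0,0,0,-0.2,3,0.7,7,0,0,0,-0.2,4.2,0.9,10,0,0,0,-0.2])

```text
time: 22.8
ee_pos: [0.6318, -0.027, 0.2575]
tool_rot: [-0.795, -0.998, 1.574]
contact_force: [0.7, -0.0, -0.7]
finger_gap: 0.0526
```

Request:
play_rows(series=[0,1,3,0,0,0,-0.2,-2,4,8,0,-0.1,0,-0.2,-4,9,10,0,-0.2,0,-0.2,-6,14,10,0,-0.3,0,-0.2,-6,18,10,0,-0.3,0,-0.2,-6,22,10,0,-0.3,0,-0.2,-6,22,10,0,-0.3,0,-0.2,-6,22,10,0,-0.3,0,-0.2])

```text
time: 23.8
ee_pos: [0.5718, 0.1928, 0.3575]
tool_rot: [-1.052, -1.211, 1.482]
contact_force: [-0.0, -0.5, 0.1]
finger_gap: 0.0526
```

```bash
python3 st.py; python3 - <<'E'
from plan import *
a=imaging.read_camera('scene');b=imaging.read_camera('side')
A=cv2.resize(a[150:330,150:330],(400,400),interpolation=cv2.INTER_CUBIC)
B=cv2.resize(b[100:270,160:330],(400,400),interpolation=cv2.INTER_CUBIC)
save('p9.png',np.hstack([A,B]))
L=H+Rz.apply([.058,0,.03])
for n in('scene','side'):
  C=cam(n);print(n,'landing',L.round(3),proj(C,L).round(1))
  for d in imaging.outline_of(n,'coaster')[:4]:print(d['p'],d['point'],atz(C,d['point'],.036).round(3),d['mask'].sum())
  for t in (1.4,1.46,1.518):
    p=proj(C,pose('o',t,.027)[0]); q=proj(C,pose('b',t,.027)[0]); print(t,p.round(1),q.round(1))
E
```

```text
23.8 [0.5718 0.1928 0.3575] jaw yaw -2.939 y [-0.134 -0.091 -0.987] z [-0.968 -0.199  0.15 ] j [ 0.59  0.38  0.32  0.   -1.67 -0.39] gap 0.05261969499613928 [-0.  -0.5  0.1]
scene landing [ 0.619 -0.031  0.03 ] [281.3 237.1]
0.89 [293.9, 253.1] [ 0.651 -0.25   0.036] 1094
0.65 [236.5, 278.8] [ 0.614 -0.038  0.036] 663
0.61 [203.5, 277.1] [0.542 0.091 0.036] 203
0.58 [246.2, 171.8] [ 0.369 -0.225  0.036] 358
1.4 [274.4 189.6] [320.1 235.4]
1.46 [278.1 190.9] [320.4 238.1]
1.518 [281.6 192.4] [320.6 240.7]
side landing [ 0.619 -0.031  0.03 ] [211.6 216.5]
0.94 [268.6, 247.5] [0.519 0.162 0.036] 819
0.85 [189.8, 309.8] [ 0.355 -0.155  0.036] 303
0.72 [216.7, 209.6] [ 0.623 -0.021  0.036] 641
0.62 [187.4, 209.2] [ 0.641 -0.163  0.036] 363
1.4 [218.2 155.9] [166.2 208.5]
1.46 [213.9 157.1] [165.9 212. ]
1.518 [209.8 158.5] [165.8 215.2]
```

View pics/p9.png

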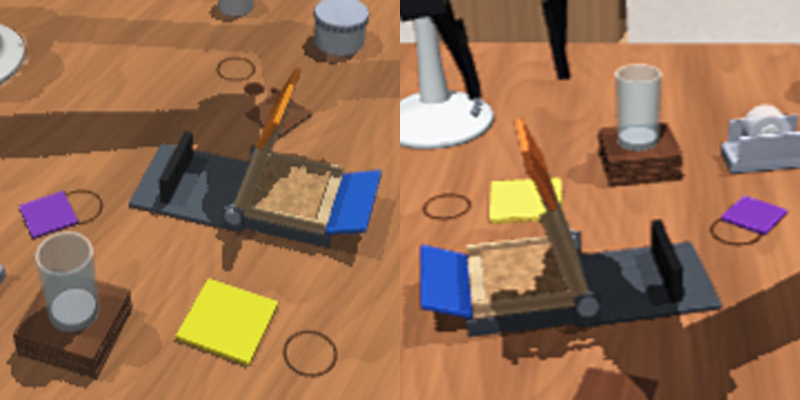

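Tray on its stop, coaster cork up within about 10 mm of the landing, glass upright on the stack. Handing in.

```bash
python3 -c "
from cell import bot
print(bot.hand_in())"
```

```text
the job is handed in; nothing more can be done
None
```

The job is handed in at about 24 s of the 72 s allowed. The glass now stands on the coaster stack, and the coaster lies cork side up on the far leaf. `hand_in` reports no verdict, so what follows is from my own checks.

I took the glass from between the rails and stood it on the middle of the stack. I then tipped the tray with the blue tab to about 0.76 rad and changed to the orange tab for the rest, steady at roughly 0.3–0.4 rad/s. After it reached the far stop I let go and moved the arm clear.

**Last checks:**
- **Tray:** it pushed back with about 11 N at the stop before release. Afterwards the blue tab's end matched the model at 1.518 rad in the scene view; in the side view it was about 4 pixels off.
- **Coaster:** it shows cork up and flat. The two camera views put its centre within about 11 mm of the middle of the far leaf, on opposite sides, averaging about 1 mm off. These centres come from the visible part only, so they are rough.
- **Glass:** it stands upright in both views, and I released it at (0.494, -0.332), within a few millimetres of the measured stack centre (0.492, -0.331).
- **Other things on the desk:** no movement was visible in the pictures, but I did not measure their positions again.

No check failed.

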